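# Set the film scanner's focus for the carton in the job bay

## Task

One film carton (blue, yellow or red) stands in the wooden-framed job bay beside the microfilm scanner. Turn the grey focus knob on the scanner's sloping panel until the white needle of the black dial points at the mark of that carton's colour, the needle's line falling inside the mark's width, then let go. The knob has some play before it takes the needle along, so go by the needle; do not shove the cartons or the film can about.

Things in the scene. Friction and masses are not known exactly. Their poses are not given: they have to be found in the camera images.
- scanner: Microfilm scanner, fixed: grey console 280 mm wide with a sloping control panel in front, white deck 115 mm high behind. Origin on the table under the dial; x to the back, y to the operator's left, z up. The panel (190 mm along the slope) rises towards +x at 0.40 rad (23 deg): its normal leans 0.40 rad from vertical towards -x. Position and yaw vary.
- dial_center (a point): Where the dial's axis (along the panel's normal) meets the panel, 90 mm above the table; axes as scanner, not tilted. Three fixed coloured marks (18 mm radial, 13 mm wide) lie on the panel 76 mm from the axis at the dial readings blue 0.6, yellow 1.3, red 5.3 rad.
- dial (a joint): Reading of the black index dial (radius 60 mm, face 6 mm above the panel) with the white needle: rad clockwise, seen facing the panel, from needle straight down the slope (6 o'clock 0; 9 o'clock, left, 1.57; 12 o'clock 3.14; 3 o'clock 4.71). Starts near 12 o'clock; end stops at 0 and 6.0. Friction of 0.09 N m keeps it where it is left.
- needle_tip (a point): Tip of the white needle, on the dial's face 59 mm from its axis, 6 mm above the panel. The needle (32 mm by 5 mm) runs from 27 to 59 mm from the axis.
- knob_grip (a point): Grip point of the grey knob, on the dial's axis, 37 mm above the panel. z: axis out of the panel; x along the grip bar, away from the needle; y across it. The bar is 45 mm long, 16 mm across, from 11 to 49 mm above the panel, on a skirt of radius 23.5 mm, 7 to 11 mm above the panel.
- knob (a joint): Play of the knob: its angle in rad clockwise relative to the dial, on the same axis (0: bar along the needle). It turns almost freely from -0.18 to 0.18; at either end it takes the dial along with it.
- bay: Job bay, fixed beside the scanner on its right: a square wooden frame, 140 mm outside, walls 6 mm thick and 12 mm high, with a grey felt floor on the table. Origin at its centre on the table. The one carton within it tells which mark is wanted.
- carton_blue: Blue film carton, 98 x 98 x 41 mm, loose, 0.25 kg; origin at the centre of its underside. One carton stands in the bay, the other two on the left of the scanner.
- carton_yellow: Yellow film carton, same size; origin at the centre of its underside.
- carton_red: Red film carton, same size; origin at the centre of its underside.
- can: Flat round aluminium film can, radius 49 mm, 27 mm high, loose, on the table behind the bay; origin at the centre of its underside.

How it is judged:
At the end, for the whole second after the job is handed in: The dial reads within 0.1 rad of the mark (blue 0.6, yellow 1.3, red 5.3) whose colour is that of the carton standing in the bay (its centre within 50 mm of the bay's), and stands still (under 0.02 rad/s) (((horizontal distance between carton_blue and bay below 0.05 m and value of joint dial between 0.5 and 0.7 rad) or (horizontal distance between carton_yellow and bay below 0.05 m and value of joint dial between 1.2 and 1.4 rad) or (horizontal distance between carton_red and bay below 0.05 m and value of joint dial between 5.2 and 5.4 rad)) and velocity of joint dial between -0.02 and 0.02 rad/s); the robot touches nothing.
It fails at once if the blue carton is shoved more than 20 mm (distance of carton_blue from where it was at the start of the episode above 0.02 m).
It fails at once if the yellow carton is shoved more than 20 mm (distance of carton_yellow from where it was at the start of the episode above 0.02 m).
It fails at once if the red carton is shoved more than 20 mm (distance of carton_red from where it was at the start of the episode above 0.02 m).
It fails at once if the film can is shoved more than 20 mm (distance of can from where it was at the start of the episode above 0.02 m).
It also fails if it takes over 58 s, if anything falls off the work surface, if the arm or the gripper's body presses on something with over 40 N, if the wrist force passes 120 N, or if a joint passes its speed limit or range.

## Robot

A 6-joint arm with a two-finger parallel gripper is mounted at the origin on the work surface. World frame = base frame: x ahead of the robot, y to its left, z up, the work surface at z = 0. Lengths are in m, angles in rad, forces in N, time in s.
With the tool pointing down it reaches from about 0.375 to 0.9 m from the base axis. Payload 3.1 kg.
Tool frame: the origin (TCP) lies at the very end of the fingers, on their centre line; the grasp point (between the pads) lies 19 mm behind it; z points along the fingers, y is the line along which they close (so a half turn about z gives the same grasp; the last joint's range is limited). The gripper opens to 87 mm and grips with 3 to 60 N. Pads are 19 mm wide; open, the fingers measure 117 mm over their backs; the gripper's body (75 mm by 190 mm) begins 51 mm behind the grasp point.
Start: joints at [-1.514, 0.527, 1.433, -0, 1.181, -0.178], TCP at [0.146, -0.608, 0.223] pointing down, gripper open.
Joint ranges: [-3.08, 3.08], [-0.75, 2.2], [0.22, 2.44], [-1.43, 4.57], [0, 2.65], [-2.85, 2.85]. Speed limits (rad/s): [2.79, 2.79, 3.14, 3.14, 3.14, 3.14].

## Interface

Orientations are given as a unit quaternion [x, y, z, w].
In Python, from rig import status, viewer, robot gives the robot as it stands.
- The arm moves only by the tool arm_command, never from a script. Its arguments are lists of equal length, an entry for each row: "delta_rot": the turn, a rotation vector about the tool's x, y, z in degrees, a list of three; "delta_pos": the shift along the tool's x, y, z in m, a list of three; "gripper": the closure, from -1 (fully open) to 1 (shut). In form: {"delta_rot": [[rx, ry, rz], ...], "delta_pos": [[dx, dy, dz], ...], "gripper": [gripper, ...]}. A call has 1 to 12 rows; each row is the pose to reach, as a shift and turn from the pose commanded when the call began, along the tool's axes at that moment; what a row does not reach only later rows make up. A row lasts 1/12 s, in which the tool goes at most 41.7 mm and 7.16 degrees, less where a joint would pass 70% of its speed; a pose out of reach is approached as far as the arm can. A call with a gripper value outside its range is refused whole. The fingers move at their own pace and stop on an object; "grip_force" is the grip in N (left out, the last holds). Time passes only in rows, so rows that repeat a pose let the fingers close. It gives the time, the measured TCP pose, the force, the opening and the grip force at its end, in the units of the state.
- status.get_obs(): the state, without advancing time (a new reading comes with each control period).
- viewer.camera(name): name is "scene" or "top" or "wrist"; returns a dict with "pixels" (420x560x3 uint8, blue, green, red), "fx", "fy", "cx", "cy" (pixels), "pose" (4x4, takes a point from camera to world coordinates); the wrist camera has in their place "mount" (4x4, takes a point from camera to tool coordinates, whose origin is the TCP and whose axes are the flange's). Camera axes: x right, y down, z forward; pixel columns grow to the right and rows downward; lengths in m; the calibration is good to about 2 mm. A picture is of the moment at which its call begins: read the wrist's pose just before it. There is no depth.
- robot.hand_in(): hands the job in; it is judged then, once.
The state is a dict: "time": time; "q": joint angles; "joint_velocities": joint speeds; "joint_torque": joint torques, N m; "position": TCP position; "tool_rot": TCP orientation; "ft_force": force on the tool from outside, world axes, zero at the start; "moment": the same for the moment, N m; "grip_width": finger opening in m; "grip_force": force on a finger pad.
Only numpy, scipy, OpenCV 4.12 (cv2) and the standard library are available. Lean on these libraries where they do the work, as an engineer would, in place of code of your own. Each camera call takes 0.05 s, during which the arm holds its last target. There are 200 camera calls.

## Working session

There is one attempt and no reset: what is moved stays moved. The work goes in short steps, Python scripts to look and compute and a tool call to move; the robot and the scene stay as the last step left them, time stands still between calls to the robot, and variables do not carry over. Pictures are saved under pics/ and viewed, at most 10 in all, crops included, and the job is handed in when it is done.

Besides the shell and the picture viewer there is one more tool, called after "Emit:" as a command line: name --argument value ..., lists and objects as JSON in quotes. arm_command: Moves the arm, as the interface text tells. Its arguments: {"type":"object","properties":{"delta_rot":{"type":"array","items":{"type":"array","items":{"type":"number"}}},"delta_pos":{"type":"array","items":{"type":"array","items":{"type":"number"}}},"gripper":{"type":"array","items":{"type":"number"}},"grip_force":{"type":"number"}},"required":["delta_rot","delta_pos","gripper"]}

```bash
mkdir -p pics; ls
python3 - <<'E'
from rig import status, viewer
import cv2,numpy as np,json
s=status.get_obs();print(s)
for n in("scene","top"):
    c=viewer.camera(n);cv2.imwrite(f"pics/{n}0.png",c["pixels"]);np.savez(f"{n}0.npz",**c)
    print(n,c["fx"],c["fy"],c["cx"],c["cy"],np.round(c["pose"],4).tolist())
E
```

```text
pics
{'time': 0.0, 'q': array([-1.51350088e+00,  5.28443708e-01,  1.43392674e+00,  2.69143209e-05,
        1.18137361e+00, -1.78545386e-01]), 'joint_velocities': array([ 0.00075271, -0.00023561, -0.00293429, -0.00075583, -0.00262862,
        0.00029654]), 'joint_torque': array([ 1.98719688e-03, -4.40034807e+01, -1.76587182e+01,  6.32044114e-02,
        5.81334683e-02, -1.71508950e-04]), 'position': array([ 0.14600353, -0.60694817,  0.22157766]), 'tool_rot': array([ 9.93055469e-01,  1.17642165e-01,  7.75956423e-05, -1.07297089e-03]), 'ft_force': array([ 0.63816683, -0.62924744, -0.65762744]), 'moment': array([-0.00340966, -0.00323862,  0.0231292 ]), 'grip_force': 0.0, 'grip_width': 0.08703898112079687}
scene 494.9903279707493 494.9903279707493 278.74032050451007 205.26069113005525 [[0.1975, 0.7051, -0.681, 1.3909], [0.9803, -0.1419, 0.1374, -0.156], [0.0003, -0.6947, -0.7193, 0.967], [0.0, 0.0, 0.0, 1.0]]
top 397.37430342386114 397.37430342386114 286.81721118064496 212.68735068905508 [[-0.0002, -0.9931, 0.117, 0.4591], [-0.999, 0.0055, 0.045, 0.0001], [-0.0453, -0.1168, -0.9921, 0.9768], [0.0, 0.0, 0.0, 1.0]]
```

View pics/top0.png

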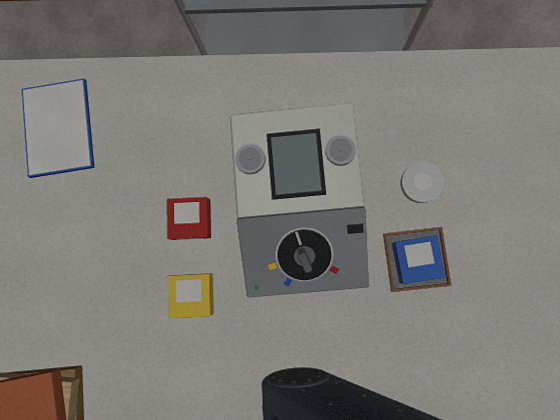

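View pics/scene0.png

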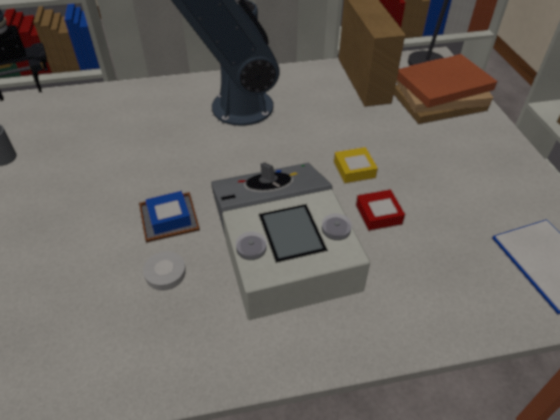

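The blue carton stands in the wooden bay (top image ~(420,258)), so the target is 0.6 rad. The dial is at about (304,255), with the needle tip at about (297,234), near 12 o'clock. The blue mark is at (288,282), yellow at (272,266) and red at (334,269).

```bash
cat > h.py <<'E'
import numpy as np,cv2
from scipy.spatial.transform import Rotation as R
T=0.40
def axes(yaw):
    Rz=R.from_euler('z',yaw).as_matrix()
    n=Rz@[-np.sin(T),0,np.cos(T)]; up=Rz@[np.cos(T),0,np.sin(T)]; left=Rz@[0,1,0]
    return n,up,left
def ray(c,uv):
    P=c["pose"]; d=P[:3,:3]@[(uv[0]-c["cx"])/c["fx"],(uv[1]-c["cy"])/c["fy"],1]
    return P[:3,3],d
def cast(c,uv,p,n):
    o,d=ray(c,uv); return o+d*((p-o)@n)/(d@n)
def reading(v,up,left): # cw from down slope
    return np.arctan2(v@left,-(v@up))%(2*np.pi)
def blobs(m):
    k,_,s,ce=cv2.connectedComponentsWithStats(m.astype(np.uint8)); return sorted([(s[i,4],*ce[i]) for i in range(1,k)],reverse=True)
E
python3 - <<'E'
from h import *
c=dict(np.load("top0.npz")); im=c["pixels"]
roi=np.zeros(im.shape[:2],bool); roi[212:292,246:362]=1
hsv=cv2.cvtColor(im,cv2.COLOR_BGR2HSV);H,S,V=cv2.split(hsv)
sat=roi&(S>120)&(V>70)
mk={}
for n,m in dict(blue=sat&(H>100)&(H<130),yellow=sat&(H>15)&(H<35),red=sat&((H<8)|(H>170))).items():
    b=blobs(m);print(n,b[:2]);mk[n]=b[0][1:]
dm=(roi&(V<60)).astype(np.uint8)
cs=max(cv2.findContours(dm,0,1)[0],key=cv2.contourArea)
e=cv2.fitEllipse(cv2.convexHull(cs));print("ell",e)
ned=blobs(roi&(V>150)&(S<40)&(np.hypot(*(np.indices(V.shape)-np.array([e[0][1],e[0][0]])[:,None,None]))<26));print(ned[:3])
yaw=0;ang=dict(blue=.6,yellow=1.3,red=5.3)
for i in range(8):
    n,up,left=axes(yaw)
    f0=cast(c,e[0],np.array([0,0,.09+.006*n[2]]),np.array([0,0,1.]));d0=f0-.006*n
    M={k:cast(c,v,d0,n)-d0 for k,v in mk.items()}
    ev=[(reading(M[k],up,left)-ang[k]+np.pi)%(2*np.pi)-np.pi for k in ang]
    # centre by marks
    ideal={k:.076*(-np.cos(a)*up+np.sin(a)*left) for k,a in ang.items()}
    if i<7: yaw-=np.mean(ev)
print("yaw",yaw,"ctr",d0,"err",ev,{k:np.linalg.norm(v) for k,v in M.items()},"ctr offs",np.mean([M[k]-ideal[k] for k in ang],0))
v=cast(c,ned[0][1:],f0,n)-f0;print("needle",reading(v,up,left),np.linalg.norm(v))
E
```

```text
blue [(np.int32(40), np.float64(287.225), np.float64(281.725))]
yellow [(np.int32(46), np.float64(272.0652173913044), np.float64(265.60869565217394))]
red [(np.int32(42), np.float64(333.76190476190476), np.float64(269.4047619047619))]
ell ((303.9845886230469, 254.4816131591797), (49.789276123046875, 53.21497344970703), 88.4851303100586)
[(np.int32(2), np.float64(299.0), np.float64(240.5)), (np.int32(2), np.float64(298.0), np.float64(237.5)), (np.int32(2), np.float64(297.0), np.float64(234.5))]
yaw 0.08990234198785796 ctr [0.47240739 0.0024336  0.09      ] err [np.float64(-0.006738860215443676), np.float64(-0.021430836199825443), np.float64(0.028169696415269563)] {'blue': np.float64(0.07812353886270539), 'yellow': np.float64(0.07676601993423122), 'red': np.float64(0.07752632753056718)} ctr offs [-0.00201174  0.00015683 -0.00084116]
needle 2.9105864797748824 0.034588676151221236
```

```bash
cat >> h.py <<'E'
YAW=.09; C=np.array([.4714,.0025,.0896])
def goal(h,r):
    n,up,left=axes(YAW); x=-np.cos(r)*up+np.sin(r)*left
    return C+h*n, R.from_matrix(np.c_[x,np.cross(-n,x),-n])
def delta(p,Rg,p0=None,R0=None):
    from rig import status
    s=status.get_obs(); p0=s["position"] if p0 is None else p0; R0=R.from_quat(s["tool_rot"]) if R0 is None else R0
    print("dpos",np.round(R0.inv().apply(p-p0),4),"drot",np.round((R0.inv()*Rg).as_rotvec(degrees=True),2))
E
python3 - <<'E'
from h import *
p,Rg=goal(.12,2.91);print(p)
from rig import status
R0=R.from_quat(status.get_obs()["tool_rot"])
delta(np.array([.36,-.35,.26]),R0); delta(p,Rg)
E
```

```text
[ 0.42485893 -0.00170004  0.20012732]
dpos [ 0.2681 -0.2    -0.0379] drot [0. 0. 0.]
dpos [ 0.4125 -0.5234  0.0227] drot [-4.41 22.49 -4.88]
```

Emit:
arm_command --delta_rot '[[0, 0, 0], [0, 0, 0], [0, 0, 0], [0, 0, 0], [0, 0, 0], [0, 0, 0], [0, 0, 0], [0, 0, 0], [0, 0, 0], [0, 0, 0], [0, 0, 0], [0, 0, 0]]' --delta_pos '[[0.268, -0.2, -0.038], [0.268, -0.2, -0.038], [0.268, -0.2, -0.038], [0.268, -0.2, -0.038], [0.268, -0.2, -0.038], [0.268, -0.2, -0.038], [0.268, -0.2, -0.038], [0.268, -0.2, -0.038], [0.268, -0.2, -0.038], [0.268, -0.2, -0.038], [0.268, -0.2, -0.038], [0.268, -0.2, -0.038]]' --gripper '[-1, -1, -1, -1, -1, -1, -1, -1, -1, -1, -1, -1]'

```text
time: 1.1
position: [0.3593, -0.3516, 0.2603]
tool_rot: [0.993, 0.117, -0.0, 0.0]
ft_force: [-0.1, -0.2, -0.6]
grip_width: 0.0871
grip_force: 0.0
```

```bash
python3 -c "
from h import *
delta(*goal(.12,2.91))"
```

```text
dpos [ 0.1452 -0.325   0.0601] drot [-4.29 22.55 -4.91]
```

Emit:
arm_command --delta_rot '[[-4.3, 22.5, -4.9], [-4.3, 22.5, -4.9], [-4.3, 22.5, -4.9], [-4.3, 22.5, -4.9], [-4.3, 22.5, -4.9], [-4.3, 22.5, -4.9], [-4.3, 22.5, -4.9], [-4.3, 22.5, -4.9], [-4.3, 22.5, -4.9], [-4.3, 22.5, -4.9], [-4.3, 22.5, -4.9], [-4.3, 22.5, -4.9]]' --delta_pos '[[0.145, -0.325, 0.06], [0.145, -0.325, 0.06], [0.145, -0.325, 0.06], [0.145, -0.325, 0.06], [0.145, -0.325, 0.06], [0.145, -0.325, 0.06], [0.145, -0.325, 0.06], [0.145, -0.325, 0.06], [0.145, -0.325, 0.06], [0.145, -0.325, 0.06], [0.145, -0.325, 0.06], [0.145, -0.325, 0.06]]' --gripper '[-1, -1, -1, -1, -1, -1, -1, -1, -1, -1, -1, -1]'

```text
time: 2.1
position: [0.4258, -0.0023, 0.2007]
tool_rot: [0.967, 0.157, 0.198, 0.015]
ft_force: [1.0, -0.8, 0.0]
grip_width: 0.0869
grip_force: 0.0
```

Run:
```python
from h import *
from rig import status,viewer
s=status.get_obs(); print(s["position"],np.round(s["q"],3),np.abs(s["joint_velocities"]).max()); c=viewer.camera("wrist"); print(c["mount"],c["fx"]); cv2.imwrite("pics/w1.png",c["pixels"])
np.savez("w1.npz",p=s["position"],q=s["tool_rot"],**c)
delta(*goal(.12,2.91))
```

```text
[ 0.42576127 -0.00230365  0.20071564] [-0.41   0.193  2.225  0.485  0.409  0.423] 0.02855318101417208
[[-3.18887972e-04 -9.56460470e-01 -2.91861728e-01  8.17043080e-02]
 [ 9.99999420e-01 -6.05290353e-04  8.90999001e-04  1.16125250e-03]
 [-1.02886641e-03 -2.91861275e-01  9.56460108e-01 -1.61576467e-01]
 [ 0.00000000e+00  0.00000000e+00  0.00000000e+00  1.00000000e+00]] 363.06079126920304
dpos [-0.0008 -0.0014  0.0003] drot [ 0.12 -0.01 -0.09]
```

View pics/w1.png

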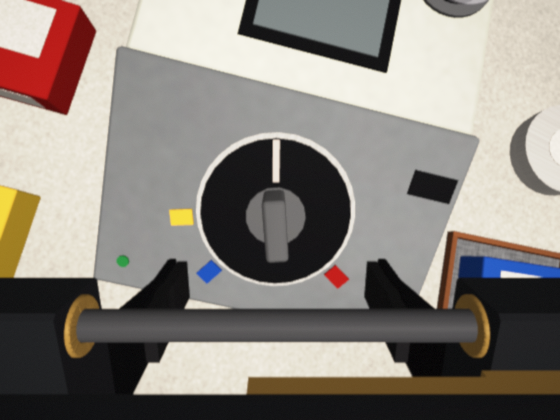

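The wrist view shows the dial centre at about (276,210), the needle at (276,140–180), and the knob bar at (270,192)–(277,260). The marks are blue (208,271), yellow (181,217) and red (336,276). I'll refine the centre, yaw and needle reading from it.

```bash
cat >> h.py <<'E'
def measure(c,p,q):
    P=np.eye(4);P[:3,:3]=R.from_quat(q).as_matrix();P[:3,3]=p; c=dict(c); c["pose"]=P@c["mount"]
    im=c["pixels"];H,S,V=cv2.split(cv2.cvtColor(im,cv2.COLOR_BGR2HSV))
    n,up,left=axes(YAW)
    u,v=np.meshgrid(np.arange(im.shape[1]),np.arange(im.shape[0]))
    d=np.stack([(u-c["cx"])/c["fx"],(v-c["cy"])/c["fy"],np.ones(u.shape)],-1)@c["pose"][:3,:3].T
    def plane(h): # pixel -> (left,up) coords on the plane h above panel
        o=c["pose"][:3,3]; t=((C+h*n-o)@n)/(d@n); X=o+d*t[...,None]-(C+h*n); return X@left,X@up
    l,g=plane(0.);rr=np.hypot(l,g);sat=(S>110)&(V>60)&(abs(rr-.076)<.016)
    A=[];B=[]
    for k,m,a in(("blue",(H>100)&(H<130),.6),("yellow",(H>15)&(H<35),1.3),("red",(H<8)|(H>170),5.3)):
        b=blobs(sat&m)
        if b and b[0][0]>40:
            m2=sat&m; A.append([.076*np.sin(a),-.076*np.cos(a)]);B.append([l[m2].mean(),g[m2].mean()]); print(k,m2.sum(),"angle",np.arctan2(B[-1][0],-B[-1][1])%6.2832,"r",np.hypot(*B[-1]))
    if len(A)>1:
        A=np.array(A);B=np.array(B);U,_,Vt=np.linalg.svd((A-A.mean(0)).T@(B-B.mean(0)));Q=(Vt.T@np.diag([1,np.linalg.det(Vt.T@U.T)])@U.T)
        t=B.mean(0)-Q@A.mean(0);print("centre corr world",t[0]*left+t[1]*up,"yaw corr(ccw about normal)",np.arctan2(-Q[1,0],Q[0,0]))
    l,g=plane(.006);rr=np.hypot(l,g);m=(V>140)&(S<60)&(rr>.028)&(rr<.056)
    b=blobs(m); m=cv2.connectedComponents(m.astype(np.uint8))[1]; i=np.bincount(m[m>0]).argmax(); m=m==i
    print("needle px",m.sum(),"reading",np.arctan2(l[m].mean(),-g[m].mean())%6.2832,"r",rr[m].mean())
E
python3 - <<'E'
from h import *
w=np.load("w1.npz");measure({k:w[k] for k in("pixels","fx","fy","cx","cy","mount")},w["p"],w["q"])
E
```

```text
blue 311 angle 0.6036847382020365 r 0.07446235910830544
yellow 378 angle 1.3208881580130267 r 0.07488769141370669
red 314 angle 5.281236779431306 r 0.0764418758306562
centre corr world [ 0.00128868 -0.00093034  0.00050729] yaw corr(ccw about normal) -0.005308307791910924
needle px 254 reading 2.9591508519523164 r 0.04225016083721441
```

```bash
sed -i 's/C=np.array(.*/C=np.array([.4721,.0019,.09])/' h.py; python3 -c "
from h import *
delta(*goal(.020,2.95))"
```

```text
dpos [-0.0002 -0.0008  0.1002] drot [ 0.12 -0.01  2.2 ]
```

Emit:
arm_command --delta_rot '[[0, 0, 2.2], [0, 0, 2.2], [0, 0, 2.2], [0, 0, 2.2], [0, 0, 2.2], [0, 0, 2.2], [0, 0, 2.2], [0, 0, 2.2], [0, 0, 2.2], [0, 0, 2.2]]' --delta_pos '[[0, -0.001, 0.02], [0, -0.001, 0.04], [0, -0.001, 0.06], [0, -0.001, 0.075], [0, -0.001, 0.09], [0, -0.001, 0.1], [0, -0.001, 0.1], [0, -0.001, 0.1], [0, -0.001, 0.1], [0, -0.001, 0.1]]' --gripper '[-1, -1, -1, -1, -1, -1, -1, -1, -1, -1]'

```text
time: 2.98
position: [0.4636, 0.0028, 0.1091]
tool_rot: [0.97, 0.138, 0.199, 0.011]
ft_force: [-0.3, 0.9, -0.5]
grip_width: 0.0873
grip_force: 0.0
```

Emit:
arm_command --delta_rot '[[0, 0, 0], [0, 0, 0], [0, 0, 0], [0, 0, 0], [0, 0, 0], [0, 0, 0], [0, 0, 0], [0, 0, 0], [0, 0, 0], [0, 0, 0], [0, 0, 0], [0, 0, 0]]' --delta_pos '[[0, 0, 0], [0, 0, 0], [0, 0, 0], [0, 0, 0], [0, 0, 0], [0, 0, 0], [0, 0, 0], [0, 0, 0], [0, 0, 0], [0, 0, 0], [0, 0, 0], [0, 0, 0]]' --gripper '[0.4, 0.4, 0.6, 0.6, 0.8, 0.8, 1, 1, 1, 1, 1, 1]' --grip_force 25

```text
time: 3.98
position: [0.4634, 0.0019, 0.1082]
tool_rot: [0.97, 0.138, 0.198, 0.013]
ft_force: [-2.4, -4.4, -0.6]
grip_width: 0.0158
grip_force: 25.0
```

```bash
cat > look.py <<'E'
import sys;from h import *
from rig import status,viewer
s=status.get_obs();print(s["position"],np.round(s["q"],2),"w",s["grip_width"],s["grip_force"],s["ft_force"],s["moment"])
c=viewer.camera("wrist");cv2.imwrite(f"pics/{sys.argv[1]}.png",c["pixels"]);measure(c,s["position"],s["tool_rot"])
E
python3 look.py w2; python3 -c "
from h import *
delta(*goal(.020,2.95))"
```

```text
[0.46337052 0.00187854 0.10821419] [-0.35  0.49  2.24  1.3   0.17 -0.32] w 0.01575175223684981 25.001408960670233 [-2.35030652 -4.43814748 -0.5868891 ] [-0.38929752  0.61793605 -0.1698349 ]
yellow 3571 angle 6.233448715771959 r 0.0651181853217236
needle px 592 reading 2.9328252858641055 r 0.042290520476641565
dpos [0.0008 0.001  0.0002] drot [0.26 0.11 0.1 ]
```

View pics/w2.png

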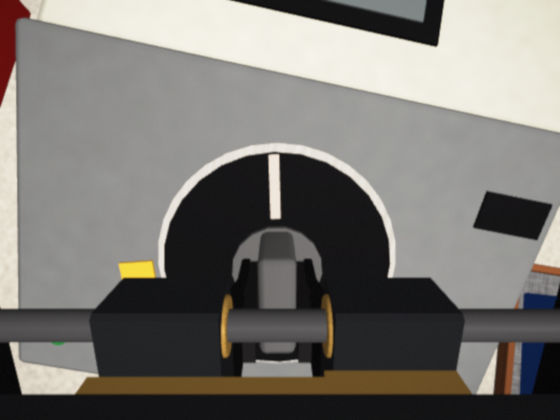

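The bar is gripped (opening 15.8 mm) and the needle is at (274,155–218), reading about 2.94. The blue carton needs about −145° of knob travel. I'll do it in two strokes to stay within joint 6's range.

Emit:
arm_command --delta_rot '[[0, 0, -4], [0, 0, -8], [0, 0, -12], [0, 0, -17], [0, 0, -22], [0, 0, -27], [0, 0, -32], [0, 0, -37], [0, 0, -42], [0, 0, -46], [0, 0, -50], [0, 0, -50]]' --delta_pos '[[0, 0, 0], [0, 0, 0], [0, 0, 0], [0, 0, 0], [0, 0, 0], [0, 0, 0], [0, 0, 0], [0, 0, 0], [0, 0, 0], [0, 0, 0], [0, 0, 0], [0, 0, 0]]' --gripper '[1, 1, 1, 1, 1, 1, 1, 1, 1, 1, 1, 1]'

```text
time: 5.03
position: [0.4636, 0.0016, 0.1083]
tool_rot: [0.821, 0.536, 0.174, 0.095]
ft_force: [-0.6, -5.3, -0.6]
grip_width: 0.0153
grip_force: 25.0
```

```bash
python3 look.py w3; python3 -c "
from h import *
delta(*goal(.020,2.95-.873))"
```

```text
[0.46359044 0.00162632 0.10828385] [-0.35  0.49  2.24  1.3   0.17 -1.2 ] w 0.015282844851869211 24.9984220135957 [-0.62545769 -5.30415944 -0.58484792] [-0.87417018  0.42223749 -0.33933583]
blue 814 angle 0.6036647450266459 r 0.07536480136548845
yellow 3813 angle 5.459506002270202 r 0.04401097804412078
red 248 angle 5.292419932492819 r 0.0710678011571154
centre corr world [-0.00418107 -0.04610489 -0.00351256] yaw corr(ccw about normal) -0.3014541540940024
needle px 599 reading 2.2645527854938994 r 0.0422960725127345
dpos [-0.0001  0.0008  0.0002] drot [0.11 0.28 0.09]
```

Emit:
arm_command --delta_rot '[[0, 0, -4], [0, 0, -8], [0, 0, -12], [0, 0, -17], [0, 0, -22], [0, 0, -27], [0, 0, -32], [0, 0, -37], [0, 0, -42], [0, 0, -46], [0, 0, -50], [0, 0, -50]]' --delta_pos '[[0, 0, 0], [0, 0, 0], [0, 0, 0], [0, 0, 0], [0, 0, 0], [0, 0, 0], [0, 0, 0], [0, 0, 0], [0, 0, 0], [0, 0, 0], [0, 0, 0], [0, 0, 0]]' --gripper '[1, 1, 1, 1, 1, 1, 1, 1, 1, 1, 1, 1]'

```text
time: 6.08
position: [0.4639, 0.0016, 0.1085]
tool_rot: [0.517, 0.832, 0.118, 0.16]
ft_force: [-0.5, -4.3, 0.8]
grip_width: 0.016
grip_force: 25.0
```

```bash
python3 look.py w4
```

```text
[0.46394242 0.00162953 0.10845311] [-0.35  0.49  2.24  1.3   0.17 -2.07] w 0.015959509767723444 24.998578196391463 [-0.48522155 -4.34712079  0.7666194 ] [-0.80704674  0.27987219 -0.3549604 ]
blue 1012 angle 0.6049978582080474 r 0.07525563956762368
yellow 3808 angle 4.182359904490019 r 0.03523490451878821
centre corr world [-0.06034866 -0.05201671 -0.02738838] yaw corr(ccw about normal) -1.363652570788028
needle px 624 reading 1.3914186098643997 r 0.04224428459608845
```

Emit:
arm_command --delta_rot '[[0, 0, 0], [0, 0, 0], [0, 0, 0], [0, 0, 0], [0, 0, 0], [0, 0, 0], [0, 0, 0], [0, 0, 0], [0, 0, 0], [0, 0, 0], [0, 0, 0], [0, 0, 0]]' --delta_pos '[[0, 0, 0], [0, 0, 0], [0, 0, 0], [0, 0, 0], [0, 0, 0], [0, 0, 0], [0, 0, 0], [0, 0, 0], [0, 0, 0], [0, 0, 0], [0, 0, 0], [0, 0, 0]]' --gripper '[-1, -1, -1, -1, -1, -1, -1, -1, -1, -1, -1, -1]'

```text
time: 7.13
position: [0.4634, 0.0037, 0.1084]
tool_rot: [0.517, 0.832, 0.12, 0.158]
ft_force: [-0.3, 0.6, -0.5]
grip_width: 0.0845
grip_force: 0.0
```

Emit:
arm_command --delta_rot '[[0, 0, 5], [0, 0, 10], [0, 0, 15], [0, 0, 20], [0, 0, 25], [0, 0, 30], [0, 0, 35], [0, 0, 40], [0, 0, 45], [0, 0, 50], [0, 0, 55], [0, 0, 60]]' --delta_pos '[[0, 0, 0], [0, 0, 0], [0, 0, 0], [0, 0, 0], [0, 0, 0], [0, 0, 0], [0, 0, 0], [0, 0, 0], [0, 0, 0], [0, 0, 0], [0, 0, 0], [0, 0, 0]]' --gripper '[-1, -1, -1, -1, -1, -1, -1, -1, -1, -1, -1, -1]'

```text
time: 8.13
position: [0.4634, 0.0038, 0.1083]
tool_rot: [0.865, 0.46, 0.183, 0.077]
ft_force: [0.2, 0.2, 0.9]
grip_width: 0.0871
grip_force: 0.0
```

Emit:
arm_command --delta_rot '[[0, 0, 5], [0, 0, 10], [0, 0, 15], [0, 0, 20], [0, 0, 25], [0, 0, 30], [0, 0, 35], [0, 0, 40], [0, 0, 45], [0, 0, 50], [0, 0, 55], [0, 0, 60]]' --delta_pos '[[0, 0, 0], [0, 0, 0], [0, 0, 0], [0, 0, 0], [0, 0, 0], [0, 0, 0], [0, 0, 0], [0, 0, 0], [0, 0, 0], [0, 0, 0], [0, 0, 0], [0, 0, 0]]' --gripper '[-1, -1, -1, -1, -1, -1, -1, -1, -1, -1, -1, -1]'

```text
time: 9.13
position: [0.4634, 0.0037, 0.1083]
tool_rot: [0.98, -0.034, 0.197, -0.025]
ft_force: [0.1, -0.6, -0.1]
grip_width: 0.0874
grip_force: 0.0
```

Emit:
arm_command --delta_rot '[[0, 0, 5], [0, 0, 10], [0, 0, 15], [0, 0, 20], [0, 0, 25], [0, 0, 30], [0, 0, 35], [0, 0, 40], [0, 0, 45], [0, 0, 50], [0, 0, 55], [0, 0, 60]]' --delta_pos '[[0, 0, 0], [0, 0, 0], [0, 0, 0], [0, 0, 0], [0, 0, 0], [0, 0, 0], [0, 0, 0], [0, 0, 0], [0, 0, 0], [0, 0, 0], [0, 0, 0], [0, 0, 0]]' --gripper '[-1, -1, -1, -1, -1, -1, -1, -1, -1, -1, -1, -1]'

```text
time: 10.13
position: [0.4634, 0.0037, 0.1083]
tool_rot: [0.831, -0.519, 0.158, -0.12]
ft_force: [-0.2, 0.2, 0.3]
grip_width: 0.0871
grip_force: 0.0
```

```bash
python3 look.py w5; python3 -c "
from h import *
delta(*goal(.020,1.391-.18+3.1416))"
```

```text
[0.46340838 0.00374504 0.10834271] [-0.35  0.49  2.24  1.3   0.17  1.08] w 0.08714067230572689 0.0 [-0.23076721  0.20427656  0.26815786] [0.09224151 0.23817264 0.01288922]
blue 618 angle 0.6106720662571391 r 0.07541515857088298
yellow 1984 angle 1.1106567017782039 r 0.08060684319214881
red 954 angle 5.295046915877249 r 0.0759397884428645
centre corr world [-0.00346943  0.00269762 -0.0013584 ] yaw corr(ccw about normal) 0.07733375626137423
needle px 71 reading 1.394861357787798 r 0.05316414052632308
dpos [0.0027 0.0003 0.0002] drot [0.02 0.01 0.09]
```

View pics/w5.png

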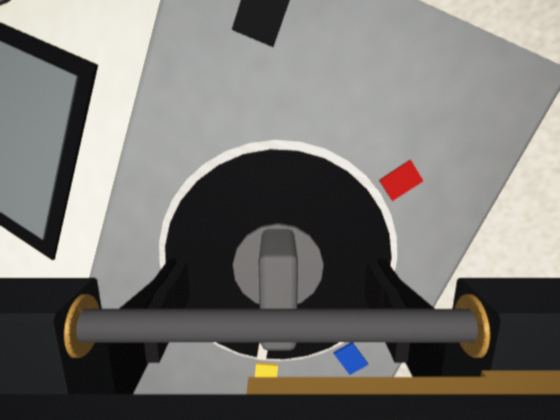

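The bar is aligned between the open fingers (bar (277,230–345), fingers ~(165,300) and (395,300)). The needle is still at 1.39, just by the yellow mark. Next I regrip and turn −45°.

Emit:
arm_command --delta_rot '[[0, 0, 0], [0, 0, 0], [0, 0, 0], [0, 0, 0], [0, 0, 0], [0, 0, 0], [0, 0, 0], [0, 0, 0], [0, 0, 0], [0, 0, 0], [0, 0, 0], [0, 0, 0]]' --delta_pos '[[0.002, 0, 0], [0.002, 0, 0], [0.002, 0, 0], [0.002, 0, 0], [0.002, 0, 0], [0.002, 0, 0], [0.002, 0, 0], [0.002, 0, 0], [0.002, 0, 0], [0.002, 0, 0], [0.002, 0, 0], [0.002, 0, 0]]' --gripper '[0.4, 0.4, 0.6, 0.6, 0.8, 0.8, 1, 1, 1, 1, 1, 1]' --grip_force 25

```text
time: 11.18
position: [0.4638, 0.0018, 0.1085]
tool_rot: [0.832, -0.517, 0.158, -0.119]
ft_force: [-1.6, -1.3, -0.6]
grip_width: 0.0159
grip_force: 25.0
```

Emit:
arm_command --delta_rot '[[0, 0, -4], [0, 0, -8], [0, 0, -13], [0, 0, -18], [0, 0, -23], [0, 0, -28], [0, 0, -33], [0, 0, -38], [0, 0, -42], [0, 0, -45], [0, 0, -45], [0, 0, -45]]' --delta_pos '[[0, 0, 0], [0, 0, 0], [0, 0, 0], [0, 0, 0], [0, 0, 0], [0, 0, 0], [0, 0, 0], [0, 0, 0], [0, 0, 0], [0, 0, 0], [0, 0, 0], [0, 0, 0]]' --gripper '[1, 1, 1, 1, 1, 1, 1, 1, 1, 1, 1, 1]'

```text
time: 12.18
position: [0.4639, 0.0019, 0.1085]
tool_rot: [0.967, -0.16, 0.192, -0.05]
ft_force: [-1.2, -0.4, -0.2]
grip_width: 0.0159
grip_force: 25.0
```

Emit:
arm_command --delta_rot '[[0, 0, 0], [0, 0, 0], [0, 0, 0], [0, 0, 0], [0, 0, 0], [0, 0, 0], [0, 0, 0], [0, 0, 0], [0, 0, 0], [0, 0, 0], [0, 0, 0], [0, 0, 0]]' --delta_pos '[[0, 0, 0], [0, 0, 0], [0, 0, 0], [0, 0, 0], [0, 0, 0], [0, 0, 0], [0, 0, 0], [0, 0, 0], [0, 0, 0], [0, 0, 0], [0, 0, 0], [0, 0, 0]]' --gripper '[-1, -1, -1, -1, -1, -1, -1, -1, -1, -1, -1, -1]'

```text
time: 13.18
position: [0.4643, 0.0019, 0.1086]
tool_rot: [0.967, -0.159, 0.192, -0.05]
ft_force: [0.6, 0.2, 0.1]
grip_width: 0.0843
grip_force: 0.0
```

Emit:
arm_command --delta_rot '[[0, 0, 0], [0, 0, 0], [0, 0, 0], [0, 0, 0], [0, 0, 0], [0, 0, 0], [0, 0, 0], [0, 0, 0]]' --delta_pos '[[0, 0, -0.015], [0, 0, -0.03], [0, 0, -0.05], [0, 0, -0.07], [0, 0, -0.09], [0, 0, -0.1], [0, 0, -0.1], [0, 0, -0.1]]' --gripper '[-1, -1, -1, -1, -1, -1, -1, -1]'

```text
time: 13.85
position: [0.4256, -0.0017, 0.2012]
tool_rot: [0.967, -0.159, 0.193, -0.05]
ft_force: [-0.4, 1.0, -0.6]
grip_width: 0.0873
grip_force: 0.0
```

```bash
python3 look.py w6
```

```text
[ 0.42564718 -0.00165722  0.201193  ] [-0.41  0.19  2.23  0.49  0.41  1.07] w 0.08730734404665219 0.0 [-0.37700504  1.01210598 -0.63110255] [ 0.03498875  0.24559343 -0.05545877]
blue 284 angle 0.6078758739949317 r 0.07526685452140233
yellow 325 angle 1.313984846890726 r 0.0756389484180411
red 348 angle 5.293728876583107 r 0.07610804516052873
centre corr world [ 0.0006752  -0.00028657  0.00027343] yaw corr(ccw about normal) -0.005488585364394083
needle px 127 reading 0.5993116044442185 r 0.04714348225583946
```

View pics/w6.png

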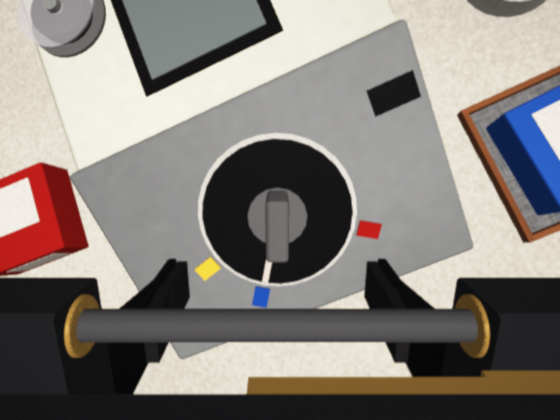

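The needle at (267,270) points at the blue mark at (261,296). It reads 0.599, with the mark measured at 0.608. The gripper is clear of the knob, so I'm handing in.

```bash
python3 -c "
from rig import robot
print(robot.hand_in())"
```

```text
the job is handed in; nothing more can be done
None
```

The needle was left at about 0.60 rad, on the blue mark for the blue carton in the bay, with the knob released and the gripper clear; the job is handed in, but no verdict was returned.

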